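# Unload the vise and hold the rinse tank lid open

## Robot

A 7-joint arm with a two-finger parallel gripper is mounted at the origin on a cart in front of the work surface, level with it; the furniture and walls round the work are solid. World frame = base frame: x ahead of the robot, y to its left, z up, the work surface at z = 0. Lengths are in m, angles in rad, forces in N, time in s.
With the tool pointing down it reaches from about 0.35 to 0.9 m from the base axis. Payload 8.1 kg.
Tool frame: the origin (TCP) lies on the centre line of the jaws, within the pads' length; the fingertips stand arm.tips_ahead ahead of it and the grasp point (between the pads) lies 8 mm behind it (arm.tips_ahead is the distance from the TCP to the fingertips, in m); z points along the fingers, y is the direction in which the jaws open and shut (so a half turn about z gives the same grasp; the last joint's range is limited). The gripper opens to 92 mm and grips with 3 to 60 N. Pads are 19 mm wide; open, the fingers measure 130 mm over their backs; the gripper's body (75 mm by 190 mm) begins 47 mm behind the grasp point.
Start: joints at [1.168, 0.434, 0.025, 1.573, -0.012, 1.134, -0.075], TCP at [0.185, -0.597, 0.238] pointing down, gripper open.
Joint ranges: [-2.62, 2.62], [-0.44, 2.09], [-1.27, 1.32], [0.08, 2.57], [-1.32, 4.46], [0.12, 2], [-2.74, 2.74]. Speed limits (rad/s): [2.22, 2.22, 3.01, 3.01, 3.14, 3.14, 3.14].

## Interface

Orientations are given as a rotation vector (axis times angle).
In Python, from cell import arm gives the robot as it stands. The module is installed in compiled form; this text tells all that it offers.
- The arm moves only by the tool jog_arm, never from a script. Its argument "moves" is a list of rows, each an object with "twist": the turn, a rotation vector about the tool's x, y, z in units of 10 degrees (1.0 is 10 degrees), a list of three; "xyz": the shift along the tool's x, y, z in units of 60 mm (1.0 is 60 mm), a list of three; "grip": the closure, from -1 (fully open) to 1 (shut). A call has 1 to 5 rows; each row is the pose to reach, as a shift and turn from the pose commanded when the call began, along the tool's axes at that moment; what a row does not reach only later rows make up. A row lasts 1/8 s, in which the tool goes at most 62.5 mm and 10.7 degrees, less where a joint would pass 70% of its speed; a pose out of reach is approached as far as the arm can. A call with a gripper value outside its range is refused whole. The fingers move at their own pace and stop on an object; "force" is the grip in N (left out, the last holds). Time passes only in rows, so rows that repeat a pose let the fingers close. It gives the time, the measured TCP pose, the force and the opening at its end, in the units of the state.
- arm.observe(): the state, without advancing time (a new reading comes with each control period).
- arm.get_image(name): name is "scene" or "top" or "wrist"; returns the picture (400x640x3 uint8, blue, green, red); there is no depth.
- arm.camera_params(name): a dict with "mtx" (3x3 intrinsics, pixels), "T" (4x4, takes a point from camera to world coordinates); the wrist camera has in their place "T_tool_cam" (4x4, takes a point from camera to tool coordinates, whose origin is the TCP and whose axes are the flange's). Camera axes: x right, y down, z forward; pixel columns grow to the right and rows downward; lengths in m; the calibration is good to about 2 mm. The wrist camera is an equidistant fisheye: a pixel r from the principal point sees the ray r / f radians off the axis. A picture is of the moment at which its call begins: read the wrist's pose just before it. camera_params takes no time and is no camera call.
- arm.sign_off(): hands the job in, once; it reports no verdict.
The state is a dict: "clock": time; "joints": joint angles; "dq": joint speeds; "joint_efforts": joint torques, N m; "position": TCP position; "ee_rot": TCP orientation; "force": force on the tool from outside, world axes, zero at the start; "ft_torque": the same for the moment, N m; "width": opening from 0.0 (shut) to 1.0 (fully open).
Only numpy, scipy, OpenCV 4.12 (cv2) and the standard library are available. Lean on these libraries where they do the work, as an engineer would, in place of code of your own. Each camera call takes 0.05 s, during which the arm holds its last target. There are 200 camera calls.

## Task

The milled block in the vise is finished and its end lies over the lid of the rinse tank: slide the vise's movable jaw well back off the block by its red grip, lift the block out, and stand it, same way up, near the middle of the dark ridged mat without dropping it. Only then raise the tank's lid by its black bar handle, and finish while still holding it steady, open at 60 degrees from shut, so that a colleague can load the tank; the lid falls shut if let go. Leave the other things on the bench alone.

Things in the scene. Friction and masses are not known exactly. Their poses are not given: they have to be found in the camera images.
- rinse_station: Fixed fixture; origin on the bench (z 0), x away from the robot, y left, turned by its yaw. Spans in its frame, mm: grey base plate x -100..70, y -145..135; steel tank x -60..60, y -135..15, lid top at z 72; blue vise bed x -90..60, y 30..125, top z 75; fixed jaw x 35..55, y 60..120, top z 91; movable jaw y 60..120, top z 91, clamping face at x 7 when closed.
- jaw (a joint): Movable vise jaw, in m: 0 closed on the block; grows to 0.040 as it slides along the station's -x (towards the robot). About 2 N of friction; it stays where it is left.
- jaw_grip (a point): Point on the upright red grip of the movable jaw, 11 mm below its top: the grip is 14 mm (station x) by 16 mm (station y), rises 33 mm above the jaw (top 124 mm above the bench) and stands 40 mm in front of the clamping face. Axes as the station's.
- milled_block: Loose aluminium block, three drilled holes in its top, 28 (its x) x 120 (its y) x 50 mm high, about 0.3 kg. Origin at centre of underside. It starts standing on the vise bed between the jaws (just touching, no clamping force), sides parallel to the station, its -y end 3 mm above the tank lid. Its middle lies just right of the jaws, so it can be pinched there from above across its 28 mm.
- mat: Fixed dark rubber mat with grey ridges, 180 x 180 mm, on the bench left or right of the station. Origin at the centre of its underside, at bench height; its top is 4 mm above that.
- lid (a joint): Angle of the aluminium tank lid in rad: 0 shut, grows as its front (-x) edge rises, to 1.75. 60 degrees = 1.047. Free hinge without spring: it falls shut by its weight of about 0.35 kg (some 2 N at the handle when shut).
- lid_bar (a point): Centre of the lid's black round bar handle: 10 mm thick, along the station's y, 90 mm free between its arms, 48 mm in front of the tank wall, 69 mm above the bench when shut. Pinch it from above, fingers closing along the station's x; it turns between the fingers as the lid swings. With the hand kept pointing down, fingers and lid stay clear of one another up to 60 degrees.
- lid_hinge (a point): Point on the hinge axis (along the station's y), at the tank's back edge, 69 mm above the bench, straight behind lid_bar, which moves round it on a 168 mm radius: at angle a the bar is 168 cos(a) mm from the hinge along the station's -x and 168 sin(a) mm above it.
- jar_c: Bystander, not to be disturbed: white jar with white screw cap, 40 across x 48 mm high, at the back of the work area. Origin at the centre of its underside.
- pill_tin: Bystander, not to be disturbed: small round metal tin, 48 across x 21 mm high, at the back left of the work area. Origin at the centre of its underside.
- blue_stopper: Bystander, not to be disturbed: small blue stopper standing upright, 18 across x 22 mm high, at the back left of the work area. Origin at the centre of its underside.

How it is judged:
By the outcome, as a careful person would: the job done as asked, in the order asked, and still so for the second after the job is handed in, while the arm keeps its last pose, push and grip.
It also fails if it takes over 69 s, if anything falls off the work surface, if the arm or the gripper's body presses on something with over 40 N, if the wrist force passes 120 N, or if a joint passes its speed limit or range.

## Working session

There is one attempt and no reset: what is moved stays moved. The work goes in short steps, Python scripts to look and compute and a tool call to move; the robot and the scene stay as the last step left them, time stands still between calls to the robot, and variables do not carry over. Pictures are saved under pics/ and viewed, about 8 in all and at most 12, crops included, and the job is handed in when it is done.

Besides the shell and the picture viewer there is one more tool, called after "Emit:" by a JSON object that holds its "name" and its "arguments". jog_arm: Moves the arm, as the interface text tells. Its arguments: {"type":"object","properties":{"moves":{"type":"array","items":{"type":"object","properties":{"twist":{"type":"array","items":{"type":"number"}},"xyz":{"type":"array","items":{"type":"number"}},"grip":{"type":"number"}}}},"force":{"type":"number"}},"required":["moves"]}

```bash
mkdir -p pics; python3 - <<'E'
from cell import arm
import cv2
s=arm.observe();print({k:s[k] for k in('clock','position','ee_rot','width','force')},arm.tips_ahead)
for n in('top','scene'):
    im=arm.get_image(n);cv2.imwrite(f'pics/{n}0.png',im);p=arm.camera_params(n);print(n,p['mtx'],p['T'])
print(arm.camera_params('wrist'))
E
```

```text
{'clock': 0.0, 'position': array([ 0.1843619 , -0.59664843,  0.23694292]), 'ee_rot': array([-3.10483094e+00, -4.68801199e-01,  6.31446811e-04]), 'width': 0.9980757745989345, 'force': array([ 0.38021652, -0.40474807, -0.24279368])} 0.011
top [[382.69171399   0.         317.301579  ]
 [  0.         382.69171399 197.98591338]
 [  0.           0.           1.        ]] [[-0.00821447 -0.99128513  0.13147741  0.48245267]
 [-0.99982484  0.0059308  -0.01775146  0.23099504]
 [ 0.01681699 -0.1316002  -0.99116022  0.94334209]
 [ 0.          0.          0.          1.        ]]
scene [[466.2251243    0.         323.5066468 ]
 [  0.         466.2251243  206.14178726]
 [  0.           0.           1.        ]] [[-0.45742118 -0.49373804  0.73958678 -0.06576978]
 [-0.88908255  0.23777817 -0.39114418  0.58811288]
 [ 0.01726516 -0.83647133 -0.54773864  0.59443192]
 [ 0.          0.          0.          1.        ]]
{'mtx': array([[309.70691629,   0.        , 319.15902709],
       [  0.        , 309.70691629, 196.88245642],
       [  0.        ,   0.        ,   1.        ]]), 'T_tool_cam': array([[-2.49997567e-04, -9.55521443e-01, -2.94921532e-01,
         7.90223402e-02],
       [ 9.99999586e-01, -4.96796439e-04,  7.61904987e-04,
        -2.34027747e-04],
       [-8.74532520e-04, -2.94921219e-01,  9.55521172e-01,
        -1.46174648e-01],
       [ 0.00000000e+00,  0.00000000e+00,  0.00000000e+00,
         1.00000000e+00]])}
```

View pics/top0.png

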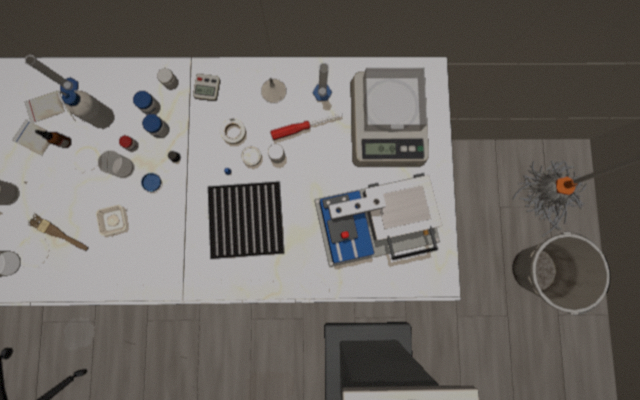

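View pics/scene0.png

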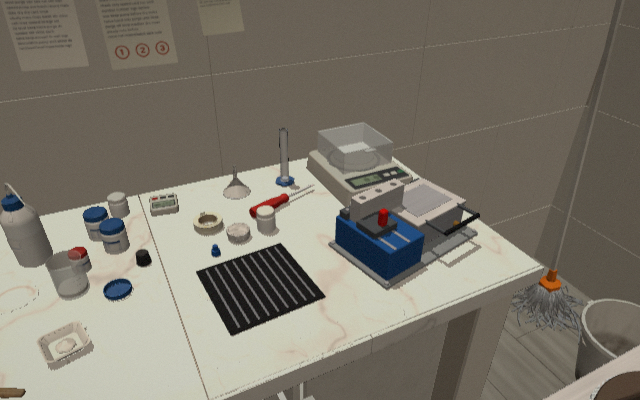

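```bash
cat > h.py <<'E'
import numpy as np, cv2
from cell import arm
from scipy.spatial.transform import Rotation as R
def ray(n,uv):
    p=arm.camera_params(n);d=p['T'][:3,:3]@np.linalg.inv(p['mtx'])@np.array([*uv,1.]);return p['T'][:3,3],d
def onz(n,uv,z):
    o,d=ray(n,uv);return o+d*(z-o[2])/d[2]
def wray(uv,s):
    p=arm.camera_params('wrist');k=p['mtx'];v=(np.array(uv)-k[:2,2])/k[0,0];r=np.linalg.norm(v)
    c=np.array([*(v/r*np.sin(r)),np.cos(r)]);T=p['T_tool_cam'];Rt=R.from_rotvec(s['ee_rot']).as_matrix()
    return Rt@T[:3,3]+s['position'],Rt@T[:3,:3]@c
def wonz(uv,s,z):
    o,d=wray(uv,s);return o+d*(z-o[2])/d[2]
def tri(rs):
    A=0;b=0
    for o,d in rs:
        d=d/np.linalg.norm(d);P=np.eye(3)-np.outer(d,d);A=A+P;b=b+P@o
    return np.linalg.solve(A,b)
def red(im):
    h=cv2.cvtColor(im,cv2.COLOR_BGR2HSV);return (((h[...,0]<8)|(h[...,0]>172))&(h[...,1]>150)&(h[...,2]>60)).astype(np.uint8)
E
python3 - <<'E'
from h import *
np.set_printoptions(precision=4,suppress=True)
im=cv2.imread('pics/top0.png')
dark=(cv2.cvtColor(im,6)<110).astype(np.uint8);m=np.zeros_like(dark);m[175:265,200:292]=dark[175:265,200:292]
m=cv2.morphologyEx(m,3,np.ones((9,9)))
c=max(cv2.findContours(m,0,2)[0],key=cv2.contourArea);r=cv2.minAreaRect(c);print(r)
b=[onz('top',p,.004) for p in cv2.boxPoints(r)];print(np.array(b),np.mean(b,0))
rs=[]
for n,(x,y,w,h) in dict(top=(325,220,35,25),scene=(370,200,25,30)).items():
    i=cv2.imread(f'pics/{n}0.png');k=red(i);q=np.zeros_like(k);q[y:y+h,x:x+w]=k[y:y+h,x:x+w]
    v,u=np.nonzero(q);print(n,len(u),u.min(),u.max(),v.min(),v.max(),u.mean(),v.mean());rs.append(ray(n,(u.mean(),v.mean())))
print('grip',tri(rs))
h=cv2.cvtColor(im,cv2.COLOR_BGR2HSV)
cv2.imwrite('pics/crop.png',np.vstack([cv2.resize(im[165:275,310:450],None,fx=5,fy=5,interpolation=2)]))
E
```

```text
((244.60745239257812, 219.74267578125), (72.89893341064453, 74.25941467285156), 86.09950256347656)
[[0.6389 0.4916 0.004 ]
 [0.6506 0.3087 0.004 ]
 [0.4715 0.2958 0.004 ]
 [0.4609 0.4744 0.004 ]] [0.5555 0.3926 0.004 ]
top 45 341 348 231 237 344.53333333333336 234.42222222222222
scene 156 378 387 208 226 382.62179487179486 217.1346153846154
grip [0.5131 0.1574 0.106 ]
```

View pics/crop.png

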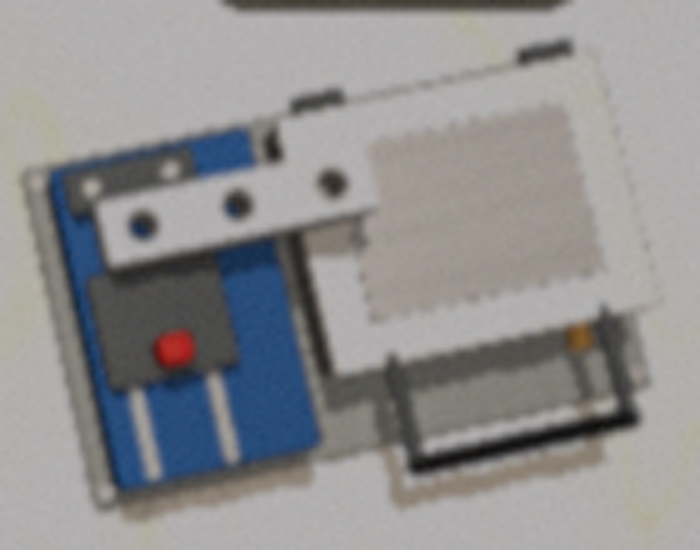

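The top crop shows the red grip at about (175,348). The block's holes are at (144,225), (238,205) and (332,183), and the black bar runs from (413,465) to (635,417).

```bash
python3 - <<'E'
from h import *
np.set_printoptions(precision=4,suppress=True)
f=lambda p,z:onz('top',(p[0]/5+310-.4,p[1]/5+165-.4),z)
H=[f(p,.125) for p in((144,225),(238,205),(332,183))]
B=[f(p,.069) for p in((413,465),(635,417))]
g=f((175,348),.124)
hg=[f(p,.069) for p in((293,103),(570,47))]
P=[f(p,.006) for p in((36,180),(103,497))]
d=[H[0]-H[2],B[0]-B[1],hg[0]-hg[1],P[0]-P[1]]
print('yaw',[np.degrees(np.arctan2(-v[0],v[1])) for v in d[:3]],np.degrees(np.arctan2(d[3][1],d[3][0])))
print([np.linalg.norm(v) for v in d]);print('block',np.mean(H,0),'bar',np.mean(B,0),'grip',g,'hinge',np.mean(hg,0),'platefrontleft',P)
yaw=np.arctan2(*( -(H[0]-H[2])[0],(H[0]-H[2])[1]))
for yaw in (yaw,np.radians(11.5)):
  c,s=np.cos(yaw),np.sin(yaw);M=np.array([[c,-s],[s,c]])
  # station origin estimates
  # clamping face x=7 -> block x=21; grip x=-33,y=90; bar x=-108,y=-60
  for n,p,l in(('block',np.mean(H,0),(21,None)),('grip',g,(-33,90)),('bar',np.mean(B,0),(-108,-60)),('plate',P[0],(70,135)),('plate2',P[1],(-100,135))):
    q=M.T@p[:2];print(n,'origin in rot frame',q-np.array([l[0],l[1] or 0])/1000)
s=arm.observe();print(R.from_rotvec(s['ee_rot']).as_matrix(),s['joints'])
E
```

```text
yaw [np.float64(12.240766524880241), np.float64(11.467154445698572), np.float64(11.193156459920049)] 11.388974866716822
[np.float64(0.08350764413361077), np.float64(0.10428465582339577), np.float64(0.13291063684391097), np.float64(0.157754472263506)]
block [0.5742 0.1304 0.125 ] bar [ 0.4715 -0.0044  0.069 ] grip [0.5128 0.1586 0.124 ] hinge [0.6406 0.0318 0.069 ] platefrontleft [array([0.6003, 0.2155, 0.006 ]), array([0.4456, 0.1843, 0.006 ])]
block origin in rot frame [0.5678 0.0057]
grip origin in rot frame [ 0.5677 -0.0437]
bar origin in rot frame [ 0.5679 -0.0442]
plate origin in rot frame [ 0.5623 -0.0517]
plate2 origin in rot frame [ 0.5746 -0.0493]
block origin in rot frame [0.5677 0.0133]
grip origin in rot frame [ 0.5671 -0.0368]
bar origin in rot frame [ 0.5692 -0.0383]
plate origin in rot frame [ 0.5612 -0.0435]
plate2 origin in rot frame [ 0.5734 -0.0432]
[[ 0.9554  0.2953 -0.0005]
 [ 0.2953 -0.9554  0.0013]
 [-0.0001 -0.0014 -1.    ]] [ 1.1684  0.4352  0.025   1.574  -0.0116  1.134  -0.0751]
```

```bash
cat >> h.py <<'E'
YAW=np.radians(11.5);O=np.array([.568,-.038])
def st(x,y):   # station mm -> world m
    c,s=np.cos(YAW),np.sin(YAW);q=O+np.array([x,y])/1000;return np.array([c*q[0]-s*q[1],s*q[0]+c*q[1]])
def go(xy,z,yaw=YAW,s=None):
    """TCP target, tool y along world angle yaw, pointing down -> xyz,twist units"""
    s=s or arm.observe();Rt=R.from_rotvec(s['ee_rot']);c,n=np.cos(yaw),np.sin(yaw)
    Rg=R.from_matrix(np.array([[-n,c,0],[c,n,0],[0,0,-1]]).T) # cols x,y,z
    Rg=R.from_matrix(np.column_stack([[-n,c,0],[c,n,0],[0,0,-1]]))
    print('t',round(s['clock'],2),'p',s['position'].round(4),'w',round(float(s['width']),3),'F',np.round(s['force'],1))
    print(' xyz',(Rt.inv().apply(np.array([*xy,z])-s['position'])/.06).round(2),'tw',(np.degrees((Rt.inv()*Rg).as_rotvec())/10).round(2))
E
python3 -c "
from h import *
print(st(-33,90),st(21,51),st(-108,-60));go(st(-33,90),.23)"
```

```text
[0.51389258 0.15761793] [0.57458387 0.13016673] [ 0.47030342 -0.00432337]
t 0.1 p [ 0.1844 -0.5967  0.237 ] w 1.0 F [-0.5 -0.5  0.4]
 xyz [  8.96 -10.39   0.13] tw [-0.01 -0.01 -8.43]
```

Emit:
{"name": "jog_arm", "arguments": {"moves": [{"xyz": [0.9, -0.4, 0], "twist": [0, 0, -1], "grip": -1}, {"xyz": [1.8, -0.9, 0], "twist": [0, 0, -2], "grip": -1}, {"xyz": [2.6, -1.6, 0], "twist": [0, 0, -3], "grip": -1}, {"xyz": [3.4, -2.4, 0], "twist": [0, 0, -4], "grip": -1}]}}

```text
clock: 0.6
position: [0.3349, -0.4032, 0.2374]
ee_rot: [-2.754, -1.512, -0.0]
force: [0.5, 0.3, -0.2]
width: 0.999
```

```bash
python3 -c "
from h import *
go(st(-33,90),.23)"
```

```text
t 0.6 p [ 0.3349 -0.4032  0.2374] w 0.999 F [ 0.5  0.3 -0.2]
 xyz [ 9.49 -2.5   0.13] tw [-0.  -0.  -4.4]
```

Emit:
{"name": "jog_arm", "arguments": {"moves": [{"xyz": [1, -0.2, 0], "twist": [0, 0, -0.9], "grip": 0}, {"xyz": [2, -0.5, 0], "twist": [0, 0, -1.8], "grip": 0.3}, {"xyz": [3, -0.8, 0], "twist": [0, 0, -2.7], "grip": 0.43}, {"xyz": [4, -1, 0], "twist": [0, 0, -3.5], "grip": 0.43}, {"xyz": [5, -1.2, 0], "twist": [0, 0, -4.4], "grip": 0.43}]}}

```text
clock: 1.23
position: [0.4361, -0.1123, 0.2378]
ee_rot: [1.989, 2.431, -0.0]
force: [0.4, -1.0, 0.6]
width: 0.505
```

```bash
python3 -c "
from h import *
go(st(-33,90),.21)"
```

```text
t 1.23 p [ 0.4361 -0.1123  0.2378] w 0.505 F [ 0.4 -1.   0.6]
 xyz [4.15 2.16 0.46] tw [ 0.    0.   -0.01]
```

Next I stop short, on the robot side of the station, to look with the wrist camera.

Emit:
{"name": "jog_arm", "arguments": {"moves": [{"xyz": [0.9, 0.4, 0], "twist": [0, 0, 0], "grip": 0.43}, {"xyz": [1.8, 0.9, 0], "twist": [0, 0, 0], "grip": 0.43}, {"xyz": [2.7, 1.2, 0], "twist": [0, 0, 0], "grip": 0.43}, {"xyz": [3.2, 1.4, 0], "twist": [0, 0, 0], "grip": 0.43}, {"xyz": [3.2, 1.4, 0], "twist": [0, 0, 0], "grip": 0.43}]}}

```text
clock: 1.85
position: [0.481, 0.0935, 0.2376]
ee_rot: [-1.988, -2.431, -0.001]
force: [0.4, -0.5, -0.4]
width: 0.287
```

```bash
python3 - <<'E'
from h import *
s=arm.observe();im=arm.get_image('wrist');cv2.imwrite('pics/w1.png',im);np.save('s1.npy',s,allow_pickle=True)
go(st(-33,90),.21,s=s)
k=red(im);n,l,q,c=cv2.connectedComponentsWithStats(k);print([(q[i],c[i]) for i in range(1,n) if q[i][4]>60])
E
```

```text
t 1.85 p [0.481  0.0935 0.2376] w 0.287 F [ 0.4 -0.5 -0.4]
 xyz [0.94 0.75 0.46] tw [ 0.   -0.01 -0.  ]
[(array([539,  57,  17,  69, 898], dtype=int32), array([547.97327394,  89.91870824])), (array([361, 122,  15,  18, 243], dtype=int32), array([368.10699588, 130.83127572]))]
```

View pics/w1.png

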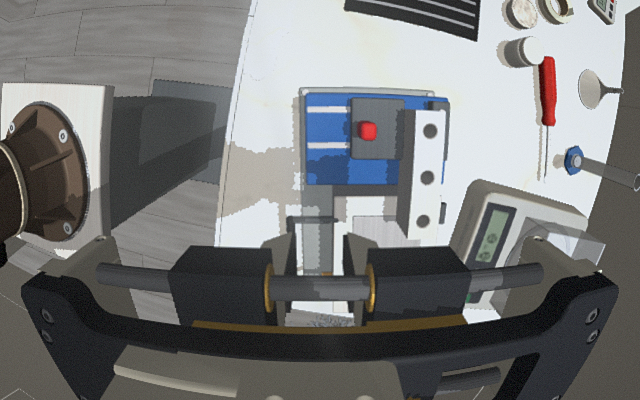

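The wrist view shows the grip at about (368,131) and the holes at (431,131), (427,178) and (423,221). The fingers are at about 28% opening.

```bash
python3 - <<'E'
from h import *
np.set_printoptions(precision=4,suppress=True)
s=np.load('s1.npy',allow_pickle=True).item()
c,n=np.cos(YAW),np.sin(YAW);M=np.array([[c,-n],[n,c]]);f=lambda p:(M.T@p[:2]-O)*1000
for uv,z in(((366.5,131),.124),((368.1,130.8),.118),((431,131),.125),((427,178),.125),((423,221),.125)):
    p=wonz(uv,s,z);print(uv,p,'station',f(p))
r=[wray((366.5,131),s),ray('top',(344.6,234.2))];print(tri(r))
E
```

```text
(366.5, 131) [0.5076 0.158  0.124 ] station [-39.108   91.6252]
(368.1, 130.8) [0.5099 0.1582 0.118 ] station [-36.7914  91.3196]
(431, 131) [0.5634 0.1715 0.125 ] station [18.235  93.7304]
(427, 178) [0.5711 0.13   0.125 ] station [17.543  51.5037]
(423, 221) [0.5797 0.0896 0.125 ] station [17.9456 10.2339]
[0.5141 0.1556 0.0857]
```

```bash
sed -i 's/^YAW=.*/YAW=np.radians(11.6);O=np.array([.5662,-.037])/' h.py; python3 -c "
from h import *
print(st(-33,90),st(21,51))
go(st(-33,90),.106)"
```

```text
[0.51165239 0.15913224] [0.5723915  0.13178701]
t 1.9 p [0.4809 0.0914 0.2374] w 0.286 F [ 0.2 -0.9 -0.2]
 xyz [1.01 0.73 2.19] tw [-0.   -0.   -0.03]
```

Emit:
{"name": "jog_arm", "arguments": {"moves": [{"xyz": [0.6, 0.4, 0.3], "twist": [0, 0, 0], "grip": 0.43}, {"xyz": [1.01, 0.73, 0.7], "twist": [0, 0, 0], "grip": 0.43}, {"xyz": [1.01, 0.73, 1.2], "twist": [0, 0, 0], "grip": 0.43}, {"xyz": [1.01, 0.73, 1.2], "twist": [0, 0, 0], "grip": 0.43}]}}

```text
clock: 2.4
position: [0.5111, 0.1562, 0.1636]
ee_rot: [-1.995, -2.424, 0.007]
force: [-0.7, -0.6, 0.5]
width: 0.285
```

```bash
python3 - <<'E'
from h import *
s=arm.observe();im=arm.get_image('wrist');go(st(-33,90),.106,s=s)
k=red(im);n,l,q,c=cv2.connectedComponentsWithStats(k);print([(q[i],c[i]) for i in range(1,n) if q[i][4]>60])
cv2.imwrite('pics/w2.png',im)
E
```

```text
t 2.4 p [0.5111 0.1562 0.1636] w 0.285 F [-0.7 -0.6  0.5]
 xyz [0.05 0.02 0.96] tw [-0.03  0.01 -0.05]
[(array([ 551,   89,   19,   84, 1221], dtype=int32), array([560.64209664, 130.2022932 ])), (array([310, 202,  20,  34, 537], dtype=int32), array([320.30353818, 219.93668529]))]
```

View pics/w2.png

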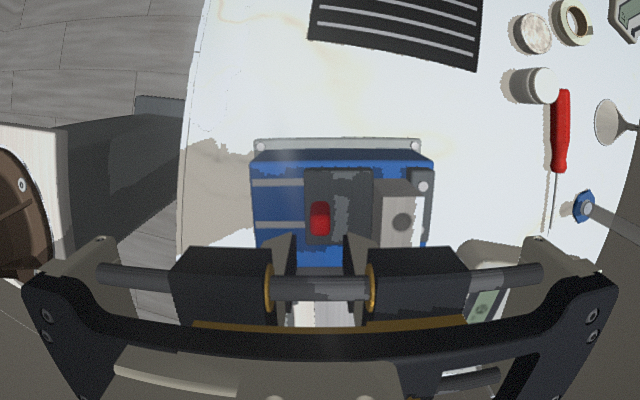

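The grip at u≈320 is centred between the fingers, so I go down and pinch.

Emit:
{"name": "jog_arm", "arguments": {"force": 20, "moves": [{"xyz": [0, 0, 0.35], "twist": [0, 0, 0], "grip": 0.43}, {"xyz": [0, 0, 0.7], "twist": [0, 0, 0], "grip": 0.43}, {"xyz": [0, 0, 0.93], "twist": [0, 0, 0], "grip": 0.43}, {"xyz": [0, 0, 0.93], "twist": [0, 0, 0], "grip": 0.43}, {"xyz": [0, 0, 0.93], "twist": [0, 0, 0], "grip": 0.6}]}}

```text
clock: 3.08
position: [0.513, 0.1585, 0.1109]
ee_rot: [1.995, 2.426, 0.002]
force: [-0.3, 0.2, 0.2]
width: 0.224
```

Emit:
{"name": "jog_arm", "arguments": {"force": 20, "moves": [{"xyz": [0, 0, 0], "twist": [0, 0, 0], "grip": 0.9}, {"xyz": [0, 0, 0], "twist": [0, 0, 0], "grip": 0.9}, {"xyz": [0, 0, 0], "twist": [0, 0, 0], "grip": 0.9}]}}

```text
clock: 3.45
position: [0.5113, 0.1583, 0.1105]
ee_rot: [-1.994, -2.427, 0.003]
force: [-6.3, -2.6, 5.7]
width: 0.154
```

Emit:
{"name": "jog_arm", "arguments": {"moves": [{"xyz": [0, -0.15, 0], "twist": [0, 0, 0], "grip": 0.9}, {"xyz": [0, -0.3, 0], "twist": [0, 0, 0], "grip": 0.9}, {"xyz": [0, -0.45, 0], "twist": [0, 0, 0], "grip": 0.9}, {"xyz": [0, -0.58, 0], "twist": [0, 0, 0], "grip": 0.9}, {"xyz": [0, -0.62, 0], "twist": [0, 0, 0], "grip": 0.9}]}}

```text
clock: 4.08
position: [0.4758, 0.1509, 0.1105]
ee_rot: [1.994, 2.426, 0.001]
force: [3.0, -2.4, 5.6]
width: 0.15
```

Emit:
{"name": "jog_arm", "arguments": {"moves": [{"xyz": [0, 0, 0], "twist": [0, 0, 0], "grip": 0.9}, {"xyz": [0, 0, 0], "twist": [0, 0, 0], "grip": 0.45}, {"xyz": [0, 0, 0], "twist": [0, 0, 0], "grip": 0.4}, {"xyz": [0, 0, -0.5], "twist": [0, 0, 0], "grip": 0.4}, {"xyz": [0, 0, -1.3], "twist": [0, 0, 0], "grip": 0.4}]}}

```text
clock: 4.7
position: [0.4744, 0.1509, 0.1874]
ee_rot: [-1.992, -2.425, 0.005]
force: [0.5, 0.4, 0.1]
width: 0.299
```

```bash
python3 - <<'E'
from h import *
s=arm.observe();im=arm.get_image('wrist');go(st(21,50),.165,s=s);np.save('s2.npy',s,allow_pickle=True)
cv2.imwrite('pics/w3.png',im)
E
```

```text
t 4.7 p [0.4744 0.1509 0.1874] w 0.299 F [0.5 0.4 0.1]
 xyz [-0.65  1.54  0.37] tw [-0.02 -0.   -0.04]
```

View pics/w3.png

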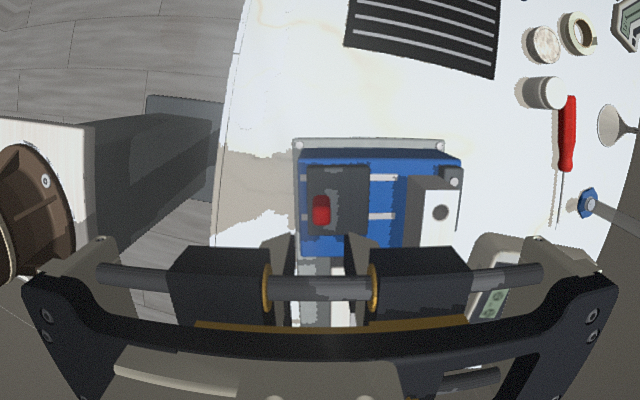

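The movable jaw is now well back, with a wide gap to the block. Next I check clearance to the balance and the block's hole position.

```bash
python3 - <<'E'
from h import *
s=np.load('s2.npy',allow_pickle=True).item()
print(onz('top',(368,128),.1),onz('top',(355,165),.06))
c,n=np.cos(YAW),np.sin(YAW);M=np.array([[c,-n],[n,c]]);print((M.T@wonz((440,212),s,.125)[:2]-O)*1000)
go(st(20,49),.165)
E
```

```text
[0.7548713  0.09875861 0.1       ] [0.67761535 0.12555863 0.06      ]
[18.73667549 92.55657607]
t 4.75 p [0.4772 0.153  0.1939] w 0.299 F [2.5 1.8 4.1]
 xyz [-0.69  1.47  0.49] tw [ 0.03 -0.01 -0.04]
```

Emit:
{"name": "jog_arm", "arguments": {"moves": [{"xyz": [-0.3, 0.7, 0], "twist": [0, 0, 0], "grip": -0.2}, {"xyz": [-0.67, 1.53, 0], "twist": [0, 0, 0], "grip": -0.2}, {"xyz": [-0.67, 1.53, 0], "twist": [0, 0, 0], "grip": -0.2}, {"xyz": [-0.67, 1.53, 0], "twist": [0, 0, 0], "grip": -0.2}]}}

```text
clock: 5.25
position: [0.5729, 0.1301, 0.1872]
ee_rot: [-1.993, -2.426, 0.001]
force: [-0.8, 0.0, 0.5]
width: 0.596
```

```bash
python3 - <<'E'
from h import *
s=arm.observe();im=arm.get_image('wrist');go(st(20,49),.106,s=s);np.save('s3.npy',s,allow_pickle=True)
cv2.imwrite('pics/w4.png',im)
E
```

```text
t 5.25 p [0.5729 0.1301 0.1872] w 0.596 F [-0.8  0.   0.5]
 xyz [-0.   -0.02  1.35] tw [-0.01 -0.   -0.04]
```

View pics/w4.png

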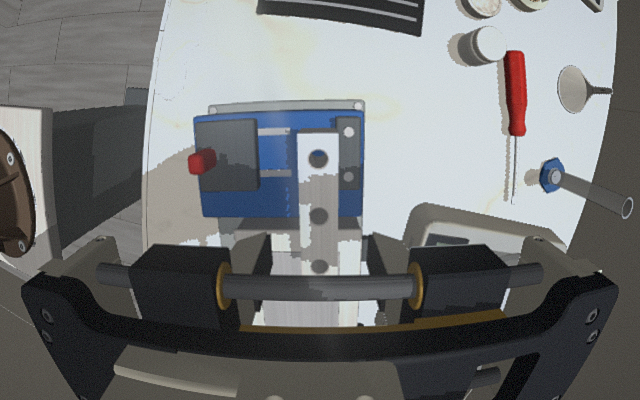

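The block is centred between the fingers (holes at u≈318).

Emit:
{"name": "jog_arm", "arguments": {"force": 35, "moves": [{"xyz": [0, 0, 0.5], "twist": [0, 0, 0], "grip": -0.2}, {"xyz": [0, 0, 1.0], "twist": [0, 0, 0], "grip": -0.2}, {"xyz": [0, 0, 1.36], "twist": [0, 0, 0], "grip": -0.2}, {"xyz": [0, 0, 1.36], "twist": [0, 0, 0], "grip": 0}, {"xyz": [0, 0, 1.36], "twist": [0, 0, 0], "grip": 0.3}]}}

```text
clock: 5.92
position: [0.5737, 0.1302, 0.1074]
ee_rot: [1.993, 2.428, 0.001]
force: [0.6, 0.4, -0.9]
width: 0.44
```

Emit:
{"name": "jog_arm", "arguments": {"moves": [{"xyz": [0, 0, 0], "twist": [0, 0, 0], "grip": 0.7}, {"xyz": [0, 0, 0], "twist": [0, 0, 0], "grip": 0.7}, {"xyz": [0, 0, 0], "twist": [0, 0, 0], "grip": 0.7}, {"xyz": [0, 0, 0], "twist": [0, 0, 0], "grip": 0.7}]}}

```text
clock: 6.42
position: [0.5728, 0.1295, 0.1073]
ee_rot: [-1.994, -2.427, 0.002]
force: [-6.0, -1.6, 6.4]
width: 0.302
```

Emit:
{"name": "jog_arm", "arguments": {"moves": [{"xyz": [0, 0, -0.15], "twist": [0, 0, 0], "grip": 0.7}, {"xyz": [0, 0, -0.4], "twist": [0, 0, 0], "grip": 0.7}, {"xyz": [0, 0, -0.8], "twist": [0, 0, 0], "grip": 0.7}, {"xyz": [0, 0, -1.2], "twist": [0, 0, 0], "grip": 0.7}, {"xyz": [0, 0, -1.4], "twist": [0, 0, 0], "grip": 0.7}]}}

```text
clock: 7.05
position: [0.5748, 0.1301, 0.1927]
ee_rot: [1.994, 2.426, 0.004]
force: [0.5, 0.3, -2.2]
width: 0.305
```

```bash
python3 - <<'E'
from h import *
s=arm.observe();im=arm.get_image('wrist');go((.5555,.3926),.19,s=s)
w=[wonz((318,216),np.load('s3.npy',allow_pickle=True).item(),.125)];print('mid hole before',w)
cv2.imwrite('pics/w5.png',im)
E
```

```text
t 7.05 p [0.5748 0.1301 0.1927] w 0.305 F [ 0.5  0.3 -2.2]
 xyz [4.35 0.53 0.05] tw [ 0.02 -0.   -0.04]
mid hole before [array([0.5707817 , 0.13093226, 0.125     ])]
```

View pics/w5.png

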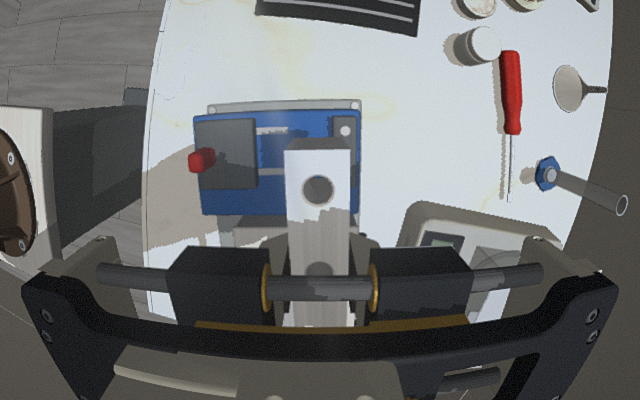

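The block is held level and clear of the vise. I carry it over to the mat.

Emit:
{"name": "jog_arm", "arguments": {"moves": [{"xyz": [0.6, 0.05, 0], "twist": [0, 0, 0], "grip": 0.7}, {"xyz": [1.4, 0.15, 0], "twist": [0, 0, 0], "grip": 0.7}, {"xyz": [2.2, 0.25, 0], "twist": [0, 0, 0], "grip": 0.7}, {"xyz": [3.0, 0.35, 0], "twist": [0, 0, 0], "grip": 0.7}, {"xyz": [3.7, 0.45, 0], "twist": [0, 0, 0], "grip": 0.7}]}}

```text
clock: 7.72
position: [0.5567, 0.3544, 0.1898]
ee_rot: [-1.994, -2.427, 0.001]
force: [0.0, -0.4, -3.6]
width: 0.302
```

Emit:
{"name": "jog_arm", "arguments": {"moves": [{"xyz": [0.4, 0.05, 0], "twist": [0, 0, 0], "grip": 0.7}, {"xyz": [0.65, 0.1, 0.4], "twist": [0, 0, 0], "grip": 0.7}, {"xyz": [0.65, 0.1, 0.9], "twist": [0, 0, 0], "grip": 0.7}, {"xyz": [0.65, 0.1, 1.4], "twist": [0, 0, 0], "grip": 0.7}, {"xyz": [0.65, 0.1, 1.8], "twist": [0, 0, 0], "grip": 0.7}]}}

```text
clock: 8.35
position: [0.5551, 0.39, 0.0786]
ee_rot: [1.996, 2.426, -0.006]
force: [0.2, 0.2, -2.3]
width: 0.302
```

```bash
python3 - <<'E'
from h import *
s=arm.observe();im=arm.get_image('wrist');go((.5555,.3926),.0363,s=s)
cv2.imwrite('pics/w6.png',im)
E
```

```text
t 8.35 p [0.5551 0.39   0.0786] w 0.302 F [ 0.2  0.2 -2.3]
 xyz [0.04 0.02 0.71] tw [-0.02  0.01 -0.05]
```

View pics/w6.png

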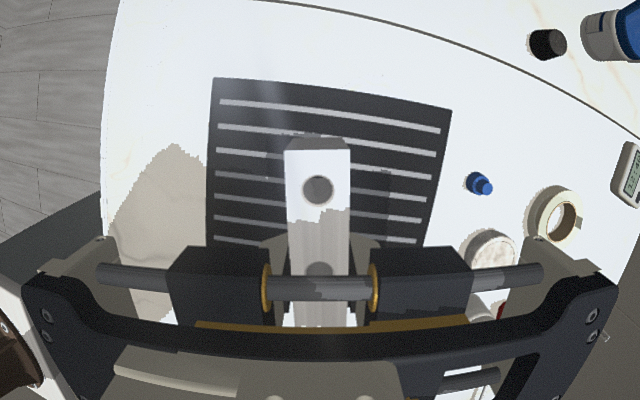

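Emit:
{"name": "jog_arm", "arguments": {"moves": [{"xyz": [0.03, 0, 0.25], "twist": [0, 0, 0], "grip": 0.7}, {"xyz": [0.03, 0, 0.45], "twist": [0, 0, 0], "grip": 0.7}, {"xyz": [0.03, 0, 0.6], "twist": [0, 0, 0], "grip": 0.7}, {"xyz": [0.03, 0, 0.65], "twist": [0, 0, 0], "grip": 0.7}, {"xyz": [0.03, 0, 0.65], "twist": [0, 0, 0], "grip": 0.7}]}}

```text
clock: 9.02
position: [0.5553, 0.3939, 0.0435]
ee_rot: [1.995, 2.427, 0.0]
force: [0.1, -0.5, -3.0]
width: 0.303
```

```bash
python3 -c "
from h import *
go((.5555,.3926),.0363)"
```

```text
t 9.03 p [0.5553 0.3939 0.0435] w 0.303 F [ 0.1 -0.5 -3. ]
 xyz [-0.02 -0.    0.12] tw [ 0.   -0.   -0.04]
```

Emit:
{"name": "jog_arm", "arguments": {"moves": [{"xyz": [0, 0, 0.04], "twist": [0, 0, 0], "grip": 0.7}, {"xyz": [0, 0, 0.07], "twist": [0, 0, 0], "grip": 0.7}, {"xyz": [0, 0, 0.09], "twist": [0, 0, 0], "grip": 0.7}, {"xyz": [0, 0, 0.09], "twist": [0, 0, 0], "grip": 0.7}]}}

```text
clock: 9.52
position: [0.5552, 0.3938, 0.0378]
ee_rot: [1.995, 2.427, -0.0]
force: [-0.6, 0.3, -2.6]
width: 0.305
```

Emit:
{"name": "jog_arm", "arguments": {"moves": [{"xyz": [0, 0, 0.015], "twist": [0, 0, 0], "grip": 0.7}, {"xyz": [0, 0, 0.03], "twist": [0, 0, 0], "grip": 0.7}, {"xyz": [0, 0, 0.03], "twist": [0, 0, 0], "grip": 0.7}]}}

```text
clock: 9.9
position: [0.5553, 0.3939, 0.0364]
ee_rot: [1.995, 2.427, 0.0]
force: [-1.1, -1.1, 1.1]
width: 0.306
```

The force rose from -2.6 to +1.1 N, so the block is down. I release it.

Emit:
{"name": "jog_arm", "arguments": {"moves": [{"xyz": [0, 0, 0], "twist": [0, 0, 0], "grip": 0.35}, {"xyz": [0, 0, 0], "twist": [0, 0, 0], "grip": 0.2}, {"xyz": [0, 0, 0], "twist": [0, 0, 0], "grip": 0}, {"xyz": [0, 0, 0], "twist": [0, 0, 0], "grip": -0.1}, {"xyz": [0, 0, -0.2], "twist": [0, 0, 0], "grip": -0.1}]}}

```text
clock: 10.52
position: [0.5547, 0.3933, 0.0476]
ee_rot: [-1.994, -2.427, 0.003]
force: [0.7, 0.4, 0.6]
width: 0.545
```

Emit:
{"name": "jog_arm", "arguments": {"moves": [{"xyz": [0, 0, -0.5], "twist": [0, 0, 0], "grip": -0.1}, {"xyz": [0, 0, -1.2], "twist": [0, 0, 0], "grip": -0.1}, {"xyz": [0, 0, -2], "twist": [0, 0, 0], "grip": -0.1}, {"xyz": [0, 0, -2.8], "twist": [0, 0, 0], "grip": -0.1}]}}

```text
clock: 11.02
position: [0.555, 0.3939, 0.2186]
ee_rot: [-1.994, -2.427, -0.001]
force: [1.7, 0.4, 0.5]
width: 0.549
```

```bash
python3 - <<'E'
from h import *
s=arm.observe();im=arm.get_image('wrist');go(st(-108,-60),.16,s=s)
cv2.imwrite('pics/w7.png',im)
E
```

```text
t 11.03 p [0.555  0.3939 0.2186] w 0.549 F [1.7 0.4 0.5]
 xyz [-6.21 -2.7   0.97] tw [ 0.   -0.   -0.04]
```

View pics/w7.png

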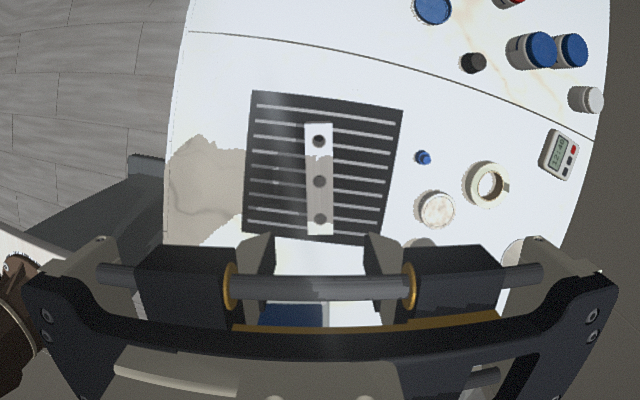

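The block stands upright, holes up, near the middle of the mat. On to the lid bar.

Emit:
{"name": "jog_arm", "arguments": {"moves": [{"xyz": [-0.9, -0.4, 0], "twist": [0, 0, 0], "grip": 0.3}, {"xyz": [-1.8, -0.8, 0], "twist": [0, 0, 0], "grip": 0.3}, {"xyz": [-2.7, -1.2, 0], "twist": [0, 0, 0], "grip": 0.3}, {"xyz": [-3.6, -1.6, 0], "twist": [0, 0, 0], "grip": 0.3}, {"xyz": [-4.5, -2.0, 0], "twist": [0, 0, 0], "grip": 0.3}]}}

```text
clock: 11.7
position: [0.4893, 0.104, 0.2168]
ee_rot: [1.994, 2.426, 0.001]
force: [0.4, -1.2, 0.3]
width: 0.347
```

Emit:
{"name": "jog_arm", "arguments": {"moves": [{"xyz": [-0.9, -0.4, 0], "twist": [0, 0, 0], "grip": 0.3}, {"xyz": [-1.7, -0.67, 0], "twist": [0, 0, 0], "grip": 0.3}, {"xyz": [-1.7, -0.67, 0.5], "twist": [0, 0, 0], "grip": 0.3}, {"xyz": [-1.7, -0.67, 0.95], "twist": [0, 0, 0], "grip": 0.3}, {"xyz": [-1.7, -0.67, 0.95], "twist": [0, 0, 0], "grip": 0.3}]}}

```text
clock: 12.32
position: [0.469, -0.0023, 0.1584]
ee_rot: [-1.993, -2.426, 0.003]
force: [0.0, 0.9, -0.4]
width: 0.353
```

```bash
python3 - <<'E'
from h import *
s=arm.observe();go((.470,-.004),.062,s=s)
a=arm.get_image('wrist');b=arm.get_image('top');
cv2.imwrite('pics/w8.png',np.hstack([cv2.resize(a[180:400,200:440],(440,403)),cv2.resize(b[165:275,340:450],(360,360))[:, :] if 0 else cv2.resize(b[165:275,350:450],(360,403))]))
E
```

```text
t 12.32 p [ 0.469  -0.0023  0.1584] w 0.353 F [ 0.   0.9 -0.4]
 xyz [-0.03  0.01  1.61] tw [-0.01 -0.   -0.04]
```

View pics/w8.png

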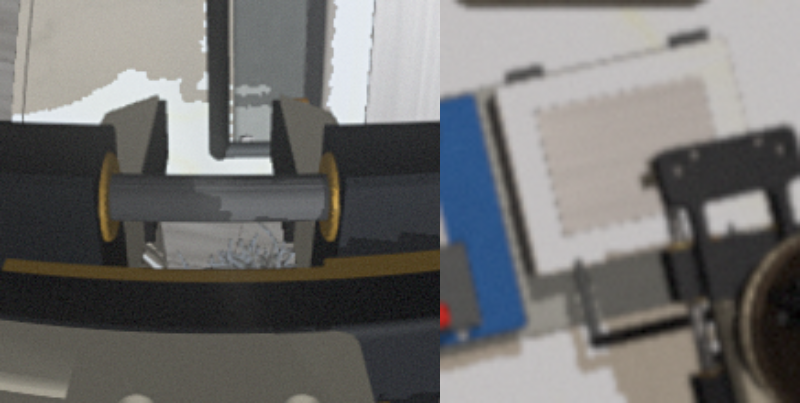

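```bash
python3 - <<'E'
from h import *
s=arm.observe();c,n=np.cos(YAW),np.sin(YAW);M=np.array([[c,-n],[n,c]])
for uv in((318,262),(318,215)):
    p=wonz(uv,s,.069);print(p,(M.T@p[:2]-O)*1000)
print((M.T@s['position'][:2]-O)*1000)
E
```

```text
[ 0.47887283 -0.0538691   0.069     ] [-107.93991304 -112.05958761]
[ 0.47040764 -0.01078685  0.069     ] [-107.56931207  -68.1551198 ]
[-105.64122431  -59.32131626]
```

The bar lies where I expected, centred between the fingers. I go down and pinch it.

Emit:
{"name": "jog_arm", "arguments": {"force": 30, "moves": [{"xyz": [0, -0.02, 0.5], "twist": [0, 0, 0], "grip": 0.3}, {"xyz": [0, -0.02, 1.0], "twist": [0, 0, 0], "grip": 0.3}, {"xyz": [0, -0.02, 1.4], "twist": [0, 0, 0], "grip": 0.3}, {"xyz": [0, -0.02, 1.62], "twist": [0, 0, 0], "grip": 0.3}, {"xyz": [0, -0.02, 1.62], "twist": [0, 0, 0], "grip": 0.3}]}}

```text
clock: 13.05
position: [0.4692, -0.0022, 0.0622]
ee_rot: [1.994, 2.427, -0.0]
force: [-0.5, -0.4, 0.4]
width: 0.345
```

Emit:
{"name": "jog_arm", "arguments": {"moves": [{"xyz": [0, 0, 0], "twist": [0, 0, 0], "grip": 0.5}, {"xyz": [0, 0, 0], "twist": [0, 0, 0], "grip": 0.7}, {"xyz": [0, 0, 0], "twist": [0, 0, 0], "grip": 0.95}, {"xyz": [0, 0, 0], "twist": [0, 0, 0], "grip": 0.95}]}}

```text
clock: 13.55
position: [0.4685, -0.0026, 0.0624]
ee_rot: [1.995, 2.427, -0.002]
force: [-4.1, -0.6, 7.9]
width: 0.097
```

```bash
python3 - <<'E'
from h import *
s=arm.observe();print(s['position'],s['width'],s['force'],s['clock'])
for a in range(0,65,5):
    r=np.radians(a);print(a,'tool y',round(168*(1-np.cos(r))/60,3),'tool z',round(-168*np.sin(r)/60,3))
E
```

```text
[ 0.46846143 -0.00262844  0.06235388] 0.09691565293001511 [-4.05769666 -0.58043726  7.91451581] 13.55
0 tool y 0.0 tool z -0.0
5 tool y 0.011 tool z -0.244
10 tool y 0.043 tool z -0.486
15 tool y 0.095 tool z -0.725
20 tool y 0.169 tool z -0.958
25 tool y 0.262 tool z -1.183
30 tool y 0.375 tool z -1.4
35 tool y 0.506 tool z -1.606
40 tool y 0.655 tool z -1.8
45 tool y 0.82 tool z -1.98
50 tool y 1.0 tool z -2.145
55 tool y 1.194 tool z -2.294
60 tool y 1.4 tool z -2.425
```

Emit:
{"name": "jog_arm", "arguments": {"moves": [{"xyz": [0, 0.01, -0.24], "twist": [0, 0, 0], "grip": 0.95}, {"xyz": [0, 0.04, -0.49], "twist": [0, 0, 0], "grip": 0.95}, {"xyz": [0, 0.1, -0.73], "twist": [0, 0, 0], "grip": 0.95}, {"xyz": [0, 0.17, -0.96], "twist": [0, 0, 0], "grip": 0.95}, {"xyz": [0, 0.17, -0.96], "twist": [0, 0, 0], "grip": 0.95}]}}

```text
clock: 14.18
position: [0.4781, -0.0006, 0.1207]
ee_rot: [-1.995, -2.427, 0.002]
force: [-6.0, -0.4, 0.1]
width: 0.099
```

```bash
cat >> h.py <<'E'
def lid():
    s=arm.observe();p0=np.array([.46846,-.00263,.06235]);d=s['position']-p0;u=np.array([np.cos(YAW),np.sin(YAW)])
    x,z=.168-d[:2]@u,d[2];a=np.arctan2(z,x)
    print('lid',np.degrees(a).round(2),'radius',np.hypot(x,z).round(4),'dx,dz units',(d[:2]@u/.06).round(3),(z/.06).round(3),'F',s['force'].round(1),'w',s['width'].round(3),'t',s['clock'],'rot',s['ee_rot'].round(3))
    e=np.array([.084-x,.14549-z]);print('to 60: tool y',round(-(.084-x)/.06,3),'tool z',round(-(.14549-z)/.06,3))
E
python3 -c "
from h import *
lid()"
```

```text
Traceback (most recent call last):
  File "h.py", line 34, in lid
    print('lid',np.degrees(a).round(2),'radius',np.hypot(x,z).round(4),'dx,dz units',(d[:2]@u/.06).round(3),(z/.06).round(3),'F',s['force'].round(1),'w',s['width'].round(3),'t',s['clock'],'rot',s['ee_rot'].round(3))
                                                                                                                                                         ^^^^^^^^^^^^^^^^
AttributeError: 'float' object has no attribute 'round'
```

Emit:
{"name": "jog_arm", "arguments": {"moves": [{"xyz": [0, 0.09, -0.23], "twist": [0, 0, 0], "grip": 0.95}, {"xyz": [0, 0.21, -0.44], "twist": [0, 0, 0], "grip": 0.95}, {"xyz": [0, 0.34, -0.65], "twist": [0, 0, 0], "grip": 0.95}, {"xyz": [0, 0.49, -0.84], "twist": [0, 0, 0], "grip": 0.95}, {"xyz": [0, 0.49, -0.84], "twist": [0, 0, 0], "grip": 0.95}]}}

```text
clock: 14.8
position: [0.5056, 0.0051, 0.1716]
ee_rot: [-1.993, -2.425, 0.007]
force: [-17.9, -2.3, 12.1]
width: 0.098
```

```bash
sed -i "s/s\['width'\].round(3)/s['width']/" h.py
python3 -c "
from h import *
lid()"
```

```text
lid 40.01 radius 0.1698 dx,dz units 0.632 1.82 F [-17.9  -2.3  12.1] w 0.098267833798929 t 14.8 rot [-1.993 -2.425  0.007]
to 60: tool y 0.768 tool z -0.605
```

The force at 40° points outward along the radius, so my arc is about 2 mm too tight. I widen it for the rest of the swing.

Emit:
{"name": "jog_arm", "arguments": {"moves": [{"xyz": [0, 0, -0.05], "twist": [0, 0, 0], "grip": 0.95}, {"xyz": [0, 0.14, -0.21], "twist": [0, 0, 0], "grip": 0.95}, {"xyz": [0, 0.31, -0.38], "twist": [0, 0, 0], "grip": 0.95}, {"xyz": [0, 0.31, -0.38], "twist": [0, 0, 0], "grip": 0.95}]}}

```text
clock: 15.3
position: [0.5274, 0.0097, 0.195]
ee_rot: [1.993, 2.427, 0.003]
force: [-5.9, -0.6, 5.5]
width: 0.099
```

```bash
python3 -c "
from h import *
lid()"
```

```text
lid 50.91 radius 0.1709 dx,dz units 1.004 2.211 F [-5.9 -0.6  5.5] w 0.0989163124745811 t 15.3 rot [1.993 2.427 0.003]
to 60: tool y 0.396 tool z -0.214
```

Emit:
{"name": "jog_arm", "arguments": {"moves": [{"xyz": [0, 0.18, -0.15], "twist": [0, 0, 0], "grip": 0.95}, {"xyz": [0, 0.36, -0.26], "twist": [0, 0, 0], "grip": 0.95}, {"xyz": [0, 0.36, -0.26], "twist": [0, 0, 0], "grip": 0.95}, {"xyz": [0, 0.36, -0.26], "twist": [0, 0, 0], "grip": 0.95}]}}

```text
clock: 15.8
position: [0.5482, 0.0138, 0.2101]
ee_rot: [1.993, 2.427, 0.002]
force: [-6.7, 0.7, 6.5]
width: 0.098
```

```bash
python3 - <<'E'
from h import *
lid()
for n in('top','scene'):cv2.imwrite(f'pics/{n}9.png',arm.get_image(n))
a=cv2.imread('pics/top9.png')[150:270,340:460];b=cv2.imread('pics/scene9.png')[130:250,370:490]
cv2.imwrite('pics/v9.png',np.hstack([cv2.resize(x,None,fx=3.3,fy=3.3,interpolation=2) for x in(a,b)]))
E
```

```text
lid 59.63 radius 0.1712 dx,dz units 1.357 2.462 F [-6.7  0.7  6.5] w 0.09757501698356533 t 15.8 rot [1.993e+00 2.427e+00 2.000e-03]
to 60: tool y 0.043 tool z 0.037
```

View pics/v9.png

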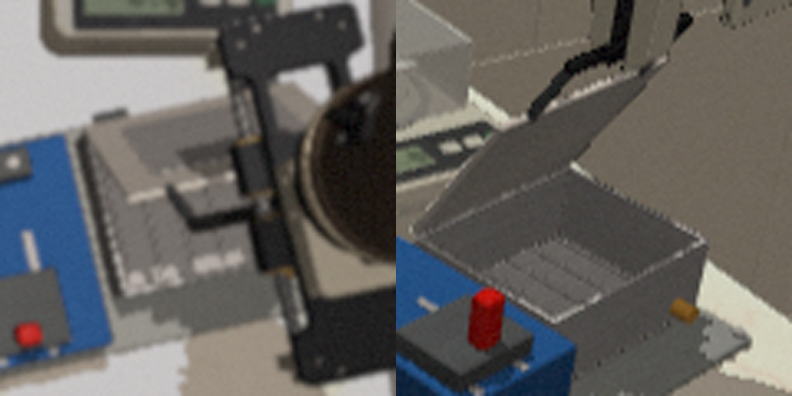

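The lid is open with the bar held. The lid's left front corner is at top (379,210) and scene (412,165), and the bar's left end at top (398.5,219) and scene (423,150).

```bash
python3 - <<'E'
from h import *
np.set_printoptions(precision=1,suppress=True)
c,n=np.cos(YAW),np.sin(YAW);M=np.array([[c,-n],[n,c]])
F=lambda p:np.array([*((M.T@p[:2]-O)*1000),p[2]*1000])
t=lambda u,v:ray('top',(340+u/3.3-.35,150+v/3.3-.35));s=lambda u,v:ray('scene',(370+(u-396)/3.3-.35,130+v/3.3-.35))
for nm,a,b in(('barL',t(193,228),s(570,67)),('corner',t(130,197),s(533,112))):
    p=F(tri([a,b]));print(nm,p,'angle about (60,69):',np.degrees(np.arctan2(p[2]-69,60-p[0])),np.hypot(p[2]-69,60-p[0]))
# scene only, on planes of constant station y (lid left side y~15)
def onY(r,Y):
    o,d=r;o=F(o);d=np.array([*(M.T@d[:2]),d[2]]);k=(Y-o[1])/d[1];return o+d*k
for Y in(10,15): 
    h=onY(s(412,232),Y);q=onY(s(533,112),Y);print(Y,h,q,np.degrees(np.arctan2((q-h)[2],(h-q)[0])))
st_=arm.observe();print('TCP',F(st_['position']),'grasp z+8')
p=F(st_['position']);print(np.degrees(np.arctan2(p[2]+8-69,60-p[0])),np.hypot(p[2]+8-69,60-p[0]))
E
```

```text
barL [-25.8  -9.  212.7] angle about (60,69): 59.162156362982884 167.3472505786903
corner [ -6.2   9.9 182.3] angle about (60,69): 59.67984320860214 131.19711783374098
10 [65.9 10.  64.1] [-18.6  10.  187.3] 55.56456527893487
15 [61.2 15.  68.4] [-22.6  15.  190.6] 55.564565278934836
TCP [-26.5 -59.7 210. ] grasp z+8
59.88238993328515 172.30385889333138
```

Emit:
{"name": "jog_arm", "arguments": {"moves": [{"xyz": [0, 0.012, -0.015], "twist": [0, 0, 0], "grip": 0.95}, {"xyz": [0, 0.025, -0.03], "twist": [0, 0, 0], "grip": 0.95}, {"xyz": [0, 0.025, -0.03], "twist": [0, 0, 0], "grip": 0.95}, {"xyz": [0, 0.025, -0.03], "twist": [0, 0, 0], "grip": 0.95}, {"xyz": [0, 0.025, -0.03], "twist": [0, 0, 0], "grip": 0.95}]}}

```text
clock: 16.52
position: [0.5488, 0.014, 0.2105]
ee_rot: [-1.994, -2.427, -0.001]
force: [-3.9, 2.4, 4.5]
width: 0.099
```

Emit:
{"name": "jog_arm", "arguments": {"moves": [{"xyz": [0, 0, 0], "twist": [0, 0, 0], "grip": 0.95}, {"xyz": [0, 0, 0], "twist": [0, 0, 0], "grip": 0.95}, {"xyz": [0, 0, 0], "twist": [0, 0, 0], "grip": 0.95}, {"xyz": [0, 0, 0], "twist": [0, 0, 0], "grip": 0.95}]}}

```text
clock: 17.02
position: [0.5488, 0.0139, 0.2105]
ee_rot: [-1.994, -2.427, -0.001]
force: [-3.9, 3.4, 4.6]
width: 0.098
```

```bash
python3 - <<'E'
from h import *
lid()
t=arm.get_image('top');w=arm.get_image('scene');cv2.imwrite('pics/v10.png',np.hstack([cv2.resize(t[140:280,190:460],None,fx=1.6,fy=1.6),cv2.resize(w[120:344,190:500],(310,224))]))
p=arm.observe()['position'];c,n=np.cos(YAW),np.sin(YAW);M=np.array([[c,-n],[n,c]]);x=(M.T@p[:2]-O)[0]*1000;print(x,'acos angle',np.degrees(np.arccos((60-x)/168)))
E
```

```text
lid 59.86 radius 0.1713 dx,dz units 1.367 2.468 F [-3.9  3.4  4.6] w 0.0983697638861055 t 17.025 rot [-1.994e+00 -2.427e+00 -1.000e-03]
to 60: tool y 0.033 tool z 0.044
-25.825134339470758 acos angle 59.27860950646042
```

Emit:
{"name": "jog_arm", "arguments": {"moves": [{"xyz": [0, 0.02, -0.01], "twist": [0, 0, 0], "grip": 0.95}, {"xyz": [0, 0.02, -0.01], "twist": [0, 0, 0], "grip": 0.95}, {"xyz": [0, 0.02, -0.01], "twist": [0, 0, 0], "grip": 0.95}, {"xyz": [0, 0.02, -0.01], "twist": [0, 0, 0], "grip": 0.95}, {"xyz": [0, 0.02, -0.01], "twist": [0, 0, 0], "grip": 0.95}]}}

```text
clock: 17.75
position: [0.5499, 0.0141, 0.2111]
ee_rot: [-1.994, -2.427, -0.001]
force: [-5.1, 1.6, 4.1]
width: 0.1
```

```bash
python3 - <<'E'
from h import *
lid()
a=arm.get_image('top');b=cv2.imread('pics/top0.png')
# block still on the mat: bright blob centre inside mat; bystander area unchanged
m=np.zeros(a.shape[:2],np.uint8);g=cv2.cvtColor(a,6);m[180:262,206:286]=cv2.morphologyEx((g[180:262,206:286]>150).astype(np.uint8),2,np.ones((5,5)))
n,l,q,c=cv2.connectedComponentsWithStats(m);print([(q[i],c[i]) for i in range(1,n)])
d=cv2.absdiff(a,b).max(2);print('bystander px changed',(d[65:178,190:345]>60).sum())
p=arm.observe()['position'];cc,n=np.cos(YAW),np.sin(YAW);M=np.array([[cc,-n],[n,cc]]);x=(M.T@p[:2]-O)[0]*1000;print('acos angle',np.degrees(np.arccos((60-x)/168)))
arm.sign_off()
E
```

```text
lid 60.29 radius 0.1713 dx,dz units 1.385 2.479 F [-5.1  1.6  4.1] w 0.09995200180217495 t 17.75 rot [-1.994e+00 -2.427e+00 -1.000e-03]
to 60: tool y 0.015 tool z 0.055
[(array([206, 180,  51,   6, 223], dtype=int32), array([227.41704036, 181.82511211])), (array([280, 180,   6,  49, 208], dtype=int32), array([283.26442308, 200.87980769])), (array([260, 207,   5,   5,  25], dtype=int32), array([262., 209.])), (array([243, 209,  13,  13, 150], dtype=int32), array([249.20666667, 214.94666667])), (array([225, 213,  13,  13, 147], dtype=int32), array([231.34693878, 219.08163265])), (array([215, 217,   5,   6,  30], dtype=int32), array([217. , 219.5])), (array([206, 219,  80,  43, 550], dtype=int32), array([241.79636364, 254.04909091]))]
bystander px changed 0
acos angle 59.70896762559373
the job is handed in; nothing more can be done
```

The job is handed in at about 18 s of the 69 s allowed, with the gripper still holding the tank lid open at close to 60 degrees.

- **Vise jaw:** I slid it back about 37 mm by its red grip.
- **Block:** I lifted it out and set it down upright, holes up, near the middle of the mat. I let go only after the force reading showed it was resting on the mat. The wrist picture after release shows it standing there, and the last top view still shows it on the mat.
- **Lid:** I then raised it by the bar. Two estimates from the arm's final position gave 60.3 and 59.7 degrees. The camera estimates came just before the last adjustment of about 0.7 degrees and read 59.2 and 59.7.
- **Other things on the bench:** the top view of the bystander area showed no changed pixels.

**Checks that disagreed or failed:**
- One rough estimate, from a single camera's view of the lid edge, gave 55.6 degrees. I discounted it because it relies on a corner that is hard to pick out.
- The bar's radius from the arm pose came out about 3 mm too large, so it probably shifted slightly between the fingers. About 6 N of sideways and upward force remains on the tool.
- The last combined picture could not be viewed because the 12-picture limit was reached.

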